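# Sort the lampworker's bench into the pans

## Task

Clear the handful of things off the glassworker's bench into the three steel pans. First put away both finished glass tubes, before you move anything else: stand them upright in the pan with the white liner, set down gently rather than dropped, with a clear gap of at least a centimetre between them. Then put the two graphite tools (the plain black block and the stamp with the wooden handle) in the cork-lined pan and the brass torch nozzle in the red-lined pan, all lying within the pan on its liner, and leave the jar of rods and the tweezers where they are.

Things in the scene. Friction and masses are not known exactly. Their poses are not given: they have to be found in the camera images.
- glass_blue_c (a point): Finished clear glass tube, 38 mm diameter, closed at the top by a blue and white striped, slightly domed end; stands upright on its flat foot, 64 mm tall overall, straight-sided up to 52 mm, about 70 g. Point: its centre on the axis, 32 mm above its foot; z along the axis towards the striped end.
- glass_green_c (a point): Finished clear glass tube, 38 mm diameter, closed at the top by a green and yellow striped, slightly domed end; stands upright on its flat foot, 64 mm tall overall, straight-sided up to 52 mm, about 70 g. Point: its centre on the axis, 32 mm above its foot; z along the axis towards the striped end.
- block_c (a point): Black graphite shaping block, a plain bar 54 (its x) x 32 (its y) x 26 mm high (z), about 80 g, lying flat on the bench. Point: its centre, 13 mm above its underside. Its long axis points roughly away from the robot (within 35 degrees).
- stamp_c (a point): Graphite stamp standing on its face: a black disc 44 mm diameter, 22 mm high, with an upright round pale wooden handle 24 mm in diameter on its axis from 22 to 64 mm height; about 90 g. Point: on the axis 32 mm above the underside (half-way up); z up along the handle.
- nozzle_c (a point): Brass torch nozzle standing upright: a round foot 36 mm diameter, 20 mm high, and a barrel 22 mm in diameter on its axis from 20 to 62 mm height; about 150 g. Point: on the axis 31 mm above the underside (half-way up); z up along the barrel.
- pan_white: White-lined pan: open square steel pan fixed to the bench, 160 x 160 mm outside, walls 4 mm thick, rim 22 mm above the bench, inside 152 x 152 mm; its inner floor, covered by the white liner, is 7 mm above the bench. Origin: centre of its underside at bench height; x and y along its sides, z up. Pans differ only in liner colour; their places are swapped about.
- pan_cork: Cork-lined pan: open square steel pan fixed to the bench, 160 x 160 mm outside, walls 4 mm thick, rim 22 mm above the bench, inside 152 x 152 mm; its inner floor, covered by the brown cork liner, is 7 mm above the bench. Origin: centre of its underside at bench height; x and y along its sides, z up. Pans differ only in liner colour; their places are swapped about.
- pan_red: Red-lined pan: open square steel pan fixed to the bench, 160 x 160 mm outside, walls 4 mm thick, rim 22 mm above the bench, inside 152 x 152 mm; its inner floor, covered by the red liner, is 7 mm above the bench. Origin: centre of its underside at bench height; x and y along its sides, z up. Pans differ only in liner colour; their places are swapped about.
- jar: Bystander, leave alone: loose glass jar, 68 mm diameter, 97 mm tall, with thin glass rods standing in it up to 190 mm above the bench and within 35 mm of its axis. Origin: centre of its underside, z up.
- tweezers: Bystander, leave alone: loose steel tweezers with orange grips lying flat, about 160 mm long (along x) x 45 mm wide x 9 mm high. Origin: middle of its length, on the bench.

How it is judged:
By the outcome, as a careful person would: the job done as asked, in the order asked, and still so for the second after the job is handed in, with the robot touching nothing.
It also fails if it takes over 115 s, if anything falls off the work surface, if the arm or the gripper's body presses on something with over 40 N, if the wrist force passes 120 N, or if a joint passes its speed limit or range.

## Robot

A 6-joint arm with a two-finger parallel gripper is mounted at the origin on the work surface. World frame = base frame: x ahead of the robot, y to its left, z up, the work surface at z = 0. Lengths are in m, angles in rad, forces in N, time in s.
With the tool pointing down it reaches from about 0.35 to 0.875 m from the base axis. Payload 4.2 kg.
Tool frame: the origin (TCP) lies midway between the tips of the shut fingers; the grasp point (between the pads) lies 19 mm behind it (robot.tcp_to_grasp is the z of the grasp point in the tool frame, in m); z points along the fingers, y is the line along which they close (so a half turn about z gives the same grasp; the last joint's range is limited). The gripper opens to 85 mm and grips with 20 to 120 N. Pads are 22 mm wide; open, the fingers measure 114 mm over their backs; the gripper's body (76 mm by 85 mm) begins 54 mm behind the grasp point. The pads swing forward as they close: fully open they stand 13 mm farther back than shut.
Start: joints at [0.259, 0.385, 0.008, 0, -1.194, -0.259], TCP at [0.625, 0, 0.231] pointing down, gripper open.
Joint ranges: [-3.14, 3.14], [-1.21, 2.06], [-1.07, 1.41], [-3.16, 2.05], [-2.99, -0.16], [-3.1, 3.1]. Speed limits (rad/s): [2.79, 2.79, 3.14, 3.14, 3.14, 3.14].

## Interface

Orientations are given as a rotation vector (axis times angle).
In Python, from rig import robot, vision, spotter gives the robot as it stands.
- The arm moves only by the shell command python3 -m jog 'ROWS' [OPENING] [FORCE]. ROWS is JSON, a list that holds one entry, the list of rows, each a list of 6 numbers: the shift along the tool's x, y, z in mm, then the turn, a rotation vector about the tool's x, y, z in degrees. A call has 1 to 8 rows; each row is the pose to reach, as a shift and turn from the pose commanded when the call began, along the tool's axes at that moment; what a row does not reach only later rows make up. A row lasts 1/10 s, in which the tool goes at most 50 mm and 8.59 degrees, less where a joint would pass 70% of its speed; a pose out of reach is approached as far as the arm can. A call with a gripper value outside its range is refused whole. OPENING is the opening, from -1 (shut) to 1 (fully open), so that 0 is half open, set as the call begins (- or left out, the last holds). The fingers move at their own pace and stop on an object; FORCE is the grip in N (left out, the last holds). Time passes only in rows, so rows that repeat a pose let the fingers close. It gives the time, the measured TCP pose, the force, the opening and the grip force at its end, in the units of the state.
- robot.state(): the state, without advancing time (a new reading comes with each control period).
- vision.capture(name): name is "scene" or "side" or "wrist"; returns a dict with "color" (480x640x3 uint8, blue, green, red), "mtx" (3x3 intrinsics, pixels), "position" and "attitude" of the camera in the world. Camera axes: x right, y down, z forward; pixel columns grow to the right and rows downward; lengths in m; the calibration is good to about 2 mm. A picture is of the moment at which its call begins. There is no depth.
- robot.sign_off(): hands the job in; it is judged then, once.
Trained networks look in the newest picture that a camera, given by its name, has taken for a name from the list of things; names that differ only in an ending like _2 or _b are one class to them, and where a whole thing is asked for, a point or a joint stands for the part that bears it (a point fixed in the world has none). Each returns a list of dicts, best first, with "score" (0 to 1); they miss things now and then, are a little off and sometimes report something else, mostly with a low value. They report only what shows in the picture. A call takes as long as a camera call.
- spotter.recognise(camera, target): "location" ([x, y, z] in m, in world coordinates, good to about 4 mm: the middle of the surface that is visible of it).
The state is a dict: "t": time; "joint_positions": joint angles; "joint_vel": joint speeds; "joint_efforts": joint torques, N m; "tool_pos": TCP position; "tcp_rot": TCP orientation; "force": force on the tool from outside, world axes, zero at the start; "ft_torque": the same for the moment, N m; "grip_width": opening from 0.0 (shut) to 1.0 (fully open); "grasp_force": force on a finger pad.
Only numpy, scipy, OpenCV 4.12 (cv2) and the standard library are available. Lean on these libraries where they do the work, as an engineer would, in place of code of your own. Each camera call takes 0.05 s, during which the arm holds its last target. There are 200 camera calls.

## Working session

There is one attempt and no reset: what is moved stays moved. The work goes in short steps, Python scripts to look and compute and a shell command to move; the robot and the scene stay as the last step left them, time stands still between calls to the robot, and variables do not carry over. Pictures are saved under pics/ and viewed, at most 14 in all, crops included, and the job is handed in when it is done.

```bash
ls; mkdir -p pics; cat > h.py <<'E'
import numpy as np, cv2
from scipy.spatial.transform import Rotation as R
from rig import robot, vision, spotter
def cap(n,f=None):
    c=vision.capture(n)
    if f: cv2.imwrite('pics/'+f,c['color'])
    return c
def rot(a):
    a=np.array(a,float)
    return a if a.shape==(3,3) else (R.from_rotvec(a).as_matrix() if a.size==3 else R.from_quat(a).as_matrix())
def ray(c,u,v,z):
    d=rot(c['attitude'])@np.linalg.inv(c['mtx'])@[u,v,1]; p=np.array(c['position'])
    return p+d*(z-p[2])/d[2]
def proj(c,P):
    q=c['mtx']@(rot(c['attitude']).T@(np.array(P)-c['position'])); return q[:2]/q[2]
E
python3 - <<'E'
from h import *
for n in ['scene','side']:
    c=cap(n,n+'0.png'); print(n,c['position'],c['attitude'])
    for t in ['glass_blue_c','glass_green_c','block_c','stamp_c','nozzle_c','pan_white','pan_cork','pan_red','jar','tweezers']:
        print(t,[(np.round(d['location'],3).tolist(),round(d['score'],2),proj(c,d['location']).astype(int).tolist()) for d in spotter.recognise(n,t)[:3]])
print(robot.state(),robot.tcp_to_grasp)
E
```

```text
pics
scene [1.04952604 0.25545568 1.07667754] [-1.45460958 -2.40881027  0.64208329]
glass_blue_c [([0.454, 0.15, 0.052], 0.87, [408, 239])]
glass_green_c [([0.459, 0.008, 0.051], 0.81, [351, 216])]
block_c [([0.493, -0.145, 0.025], 0.52, [288, 207]), ([0.509, -0.42, 0.01], 0.43, [192, 173])]
stamp_c [([0.46, -0.263, 0.023], 0.69, [254, 179])]
nozzle_c [([0.445, 0.271, 0.025], 0.58, [458, 263])]
pan_white [([0.635, -0.214, 0.008], 0.82, [233, 245])]
pan_cork [([0.6, 0.001, 0.008], 0.91, [321, 271])]
pan_red [([0.641, 0.241, 0.003], 0.84, [410, 333])]
jar [([0.53, 0.403, 0.084], 0.59, [510, 310])]
tweezers []
side [ 0.07103976 -0.60970986  0.76612396] [-2.24226987  0.70534132 -0.32248914]
glass_blue_c [([0.436, 0.136, 0.041], 0.91, [254, 223])]
glass_green_c [([0.443, -0.005, 0.042], 0.64, [295, 262]), ([0.632, 0.234, 0.007], 0.36, [307, 181])]
block_c [([0.457, -0.143, 0.029], 0.61, [343, 309])]
stamp_c [([0.449, -0.279, 0.025], 0.61, [389, 366]), ([0.631, 0.233, 0.007], 0.3, [307, 181])]
nozzle_c [([0.433, 0.262, 0.027], 0.91, [225, 198])]
pan_white [([0.629, -0.218, 0.009], 0.59, [4
[... 266 characters left out ...]
1.1, 'joint_positions': array([ 2.58572247e-01,  3.84678495e-01,  7.88653405e-03, -1.28010489e-05,
       -1.19402140e+00, -2.58603423e-01]), 'joint_vel': array([-0.00012315,  0.00186956,  0.00188181,  0.00040045, -0.00129283,
       -0.00193999]), 'joint_efforts': array([ 3.40810420e-04, -3.92102158e+01,  1.88616532e+01,  4.19077724e+00,
       -4.85919609e-04, -1.34588413e-05]), 'tool_pos': array([6.24964212e-01, 7.46839230e-06, 2.31317886e-01]), 'tcp_rot': array([ 2.22139543e+00, -2.22147515e+00, -2.96133202e-05]), 'force': array([-0.84330355, -0.26034828, -0.73068119]), 'ft_torque': array([0.00286625, 0.01547406, 0.05631562]), 'grasp_force': 0.0, 'grip_width': 1.0031734763318914} -0.0187
```

View pics/scene0.png

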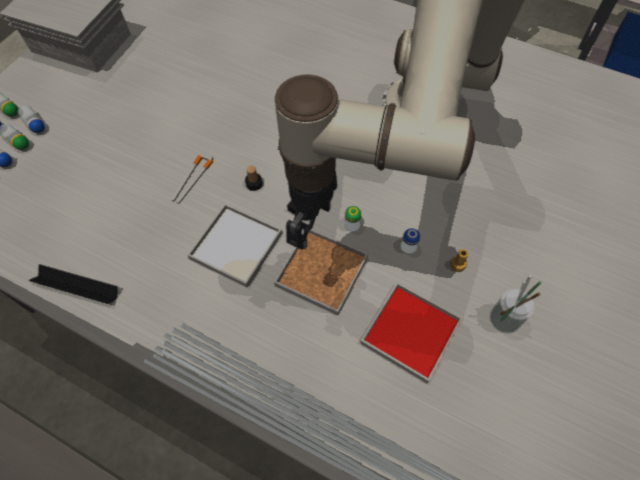

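View pics/side0.png

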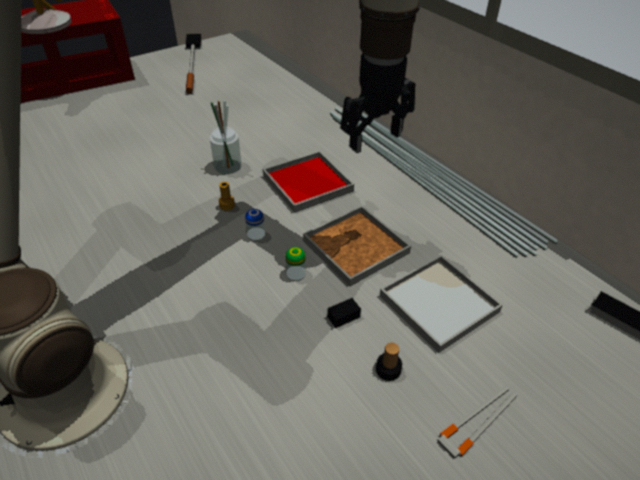

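The scene view shows the glasses at (411,240) and (352,215), the stamp at (253,178), the nozzle at (460,262) and the jar at (516,305). The side view agrees, with the block at (343,312). Next I'll refine these positions.

```bash
python3 - <<'E'
from h import *
S=cap('scene');D=cap('side')
def tri(p,q):
    A=[];b=[]
    for c,(u,v) in((S,p),(D,q)):
        d=rot(c['attitude'])@np.linalg.inv(c['mtx'])@[u,v,1];d/=np.linalg.norm(d);M=np.eye(3)-np.outer(d,d)
        A.append(M);b.append(M@c['position'])
    return np.linalg.lstsq(np.vstack(A),np.hstack(b),rcond=None)[0]
def cen(c,lo,hi,uv,r=22):
    h=cv2.cvtColor(c['color'],cv2.COLOR_BGR2HSV);m=cv2.inRange(h,np.array(lo),np.array(hi));k=np.zeros_like(m);cv2.circle(k,uv,r,255,-1);m&=k
    y,x=np.nonzero(m);return ((x.min()+x.max())/2,(y.min()+y.max())/2),len(x),(x.min(),x.max(),y.min(),y.max())
for n,lo,hi,a,b in [('blue',(105,100,30),(130,255,255),(410,240),(254,220)),('green',(35,100,40),(75,255,255),(352,216),(295,260)),
 ('stamp handle',(5,60,90),(20,255,255),(252,175),(390,360)),('nozzle',(10,140,40),(30,255,255),(459,262),(226,197))]:
    p=cen(S,lo,hi,a);q=cen(D,lo,hi,b);print(n,p,q,np.round(tri(p[0],q[0]),4))
w=cv2.resize(D['color'][180:430,180:513],(800,600),interpolation=cv2.INTER_CUBIC);cv2.imwrite('pics/d.png',w)
w=cv2.resize(S['color'][150:390,180:500],(800,600),interpolation=cv2.INTER_CUBIC);cv2.imwrite('pics/s.png',w)
E
```

```text
blue ((np.float64(411.5), np.float64(235.5)), 119, (np.int64(404), np.int64(419), np.int64(229), np.int64(242))) ((np.float64(253.5), np.float64(217.0)), 178, (np.int64(245), np.int64(262), np.int64(209), np.int64(225))) [0.4408 0.1508 0.0474]
green ((np.float64(353.0), np.float64(214.0)), 162, (np.int64(346), np.int64(360), np.int64(207), np.int64(221))) ((np.float64(295.0), np.float64(255.5)), 267, (np.int64(285), np.int64(305), np.int64(246), np.int64(265))) [0.4502 0.0064 0.0473]
stamp handle ((np.float64(250.5), np.float64(169.0)), 64, (np.int64(246), np.int64(255), np.int64(165), np.int64(173))) ((np.float64(392.0), np.float64(348.0)), 148, (np.int64(385), np.int64(399), np.int64(342), np.int64(354))) [ 0.4571 -0.2702  0.0605]
nozzle ((np.float64(459.0), np.float64(260.0)), 232, (np.int64(451), np.int64(467), np.int64(250), np.int64(270))) ((np.float64(226.5), np.float64(196.0)), 294, (np.int64(219), np.int64(234), np.int64(182), np.int64(210))) [0.4377 0.2695 0.0265]
```

View pics/d.png

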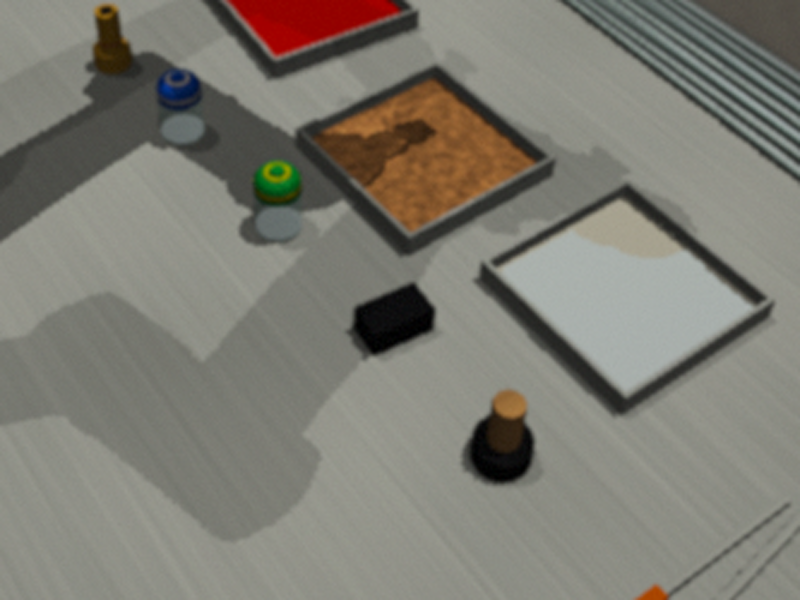

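View pics/s.png

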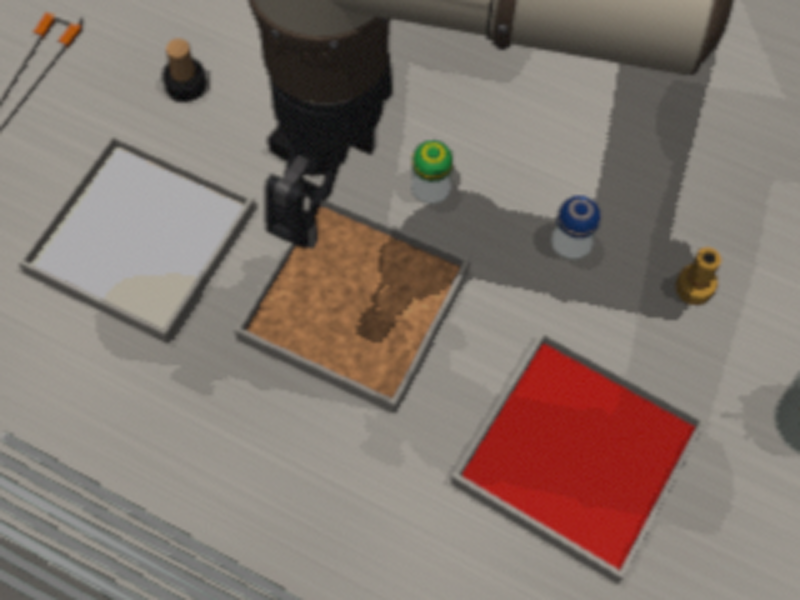

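The crops show the cap centres, the block's top face and the pan corners clearly. I'll turn those pixels into positions.

```bash
python3 - <<'E'
from h import *
S=cap('scene');D=cap('side')
s=lambda u,v,z:ray(S,180+u*.4,150+v*.4,z)[:2]
d=lambda u,v,z:ray(D,180+u*.41625,180+v*.41667,z)[:2]
for n,a,b,z in [('blue',(580,210),(180,76),.063),('green',(432,153),(277,170),.063),('nozzle',(708,257),(107,12),.062),('stamp',(178,47),(510,399),.064)]:
    print(n,np.round(s(*a,z),4),np.round(d(*b,z),4))
B=np.array([d(*p,.026) for p in [(414,285),(434,309),(376,335),(355,315)]]);print('block',B.round(3).tolist(),B.mean(0),[np.linalg.norm(B[i]-B[i-1]).round(3) for i in range(4)], cv2.minAreaRect((B*1000).astype(np.float32)))
m=(cv2.cvtColor(D['color'],cv2.COLOR_BGR2GRAY)<30).astype(np.uint8);k=np.zeros_like(m);k[292:332,322:366]=1
c=max(cv2.findContours(m&k,0,1)[0],key=cv2.contourArea);print(cv2.boundingRect(c),cv2.contourArea(c))
from scipy.optimize import minimize
def cost(x):
    r=np.array([[np.cos(x[2]),-np.sin(x[2])],[np.sin(x[2]),np.cos(x[2])]])
    P=[proj(D,[*(x[:2]+r@[i*.027,j*.016]),z]) for i in(-1,1) for j in (-1,1) for z in(0,.026)]
    h=cv2.convexHull(np.array(P,np.float32)*16).astype(np.int32)
    q=np.zeros((480,640),np.uint8);cv2.fillPoly(q,[h],1,shift=4)
    return int((q!=(m&k)).sum())
best=min((minimize(cost,[*B.mean(0),a],method='Nelder-Mead',options=dict(initial_simplex=[[*B.mean(0),a],[*(B.mean(0)+[.01,0]),a],[*(B.mean(0)+[0,.01]),a],[*B.mean(0),a+.2]])) for a in np.arange(-.6,.61,.2)),key=lambda r:r.fun);print(best.x,best.fun)
for n,cc,z in[('white',[(115,142),(253,205),(168,338),(24,267)],.022),('cork',[(465,265),(395,406),(240,335)],.022),('red',[(545,342),(696,424),(619,576),(457,479)],.022)]:
    Q=np.array([s(*p,z) for p in cc]);print(n,Q.round(3).tolist(),Q.mean(0) if len(Q)==4 else (Q[0]+Q[2])/2)
for n,cc in[('white',[(625,188),(772,305),(625,408),(483,265)]),('cork',[(435,68),(552,163),(409,248),(299,133)])]:
    Q=np.array([d(*p,.022) for p in cc]);print(n,Q.round(3).tolist(),Q.mean(0))
E
```

```text
blue [0.4453 0.1522] [0.4439 0.1466]
green [0.4524 0.0067] [0.4495 0.0029]
nozzle [0.4366 0.2713] [0.4348 0.2635]
stamp [ 0.4577 -0.2671] [ 0.4579 -0.2697]
block [[0.487, -0.129], [0.485, -0.157], [0.435, -0.152], [0.433, -0.128]] [ 0.45997567 -0.14139901] [np.float64(0.054), np.float64(0.027), np.float64(0.051), np.float64(0.024)] ((459.59149169921875, -142.20431518554688), (27.293228149414062, 54.17053985595703), 88.14599609375)
(328, 299, 32, 28) 552.0
[ 0.46044064 -0.13687722  0.00240859] 139.0
white [[0.559, -0.282], [0.559, -0.128], [0.713, -0.126], [0.714, -0.282]] [ 0.63610577 -0.20440457]
cork [[0.524, 0.077], [0.676, 0.083], [0.68, -0.07]] [0.6019153  0.00357315]
red [[0.56, 0.174], [0.571, 0.319], [0.722, 0.31], [0.71, 0.159]] [0.64067247 0.24063827]
white [[0.698, -0.143], [0.702, -0.297], [0.543, -0.301], [0.546, -0.141]] [ 0.62215847 -0.2206762 ]
cork [[0.664, 0.069], [0.668, -0.086], [0.509, -0.094], [0.512, 0.066]] [ 0.58844258 -0.01116938]
```

Both cameras agree. World estimates in m:

| Thing | x | y |
|---|---|---|
| Green glass | .451 | .004 |
| Blue glass | .445 | .149 |
| Block (yaw about 0) | .460 | -.139 |
| Stamp | .458 | -.269 |
| Nozzle | .436 | .267 |
| White pan | .631 | -.212 |
| Cork pan | .596 | -.003 |
| Red pan | .637 | .237 |

In tool axes, x is world -y, y is world -x and z is down. I'll move above the green glass first.

```bash
python3 -m jog '[[[-1,20,15,0,0,0],[-2,50,40,0,0,0],[-3,85,65,0,0,0],[-4,120,85,0,0,0],[-4,150,95,0,0,0],[-4,168,100,0,0,0],[-4,174,101,0,0,0],[-4,174,101,0,0,0]]]' 1 30
python3 - <<'E'
from h import *
c=cap('wrist','w1.png');print(c['position'],proj(c,[.451,.004,.064]),proj(c,[.451,.004,0]))
print(robot.state()['tool_pos'],[(d['location'],d['score']) for d in spotter.recognise('wrist','glass_green_c')])
E
```

```text
t: 2.1
tool_pos: [0.4511, 0.0041, 0.1308]
tcp_rot: [-2.222, 2.22, -0.001]
force: [0.3, 0.1, -0.6]
grip_width: 0.999
grasp_force: 0.0
[ 0.44971724 -0.07928929  0.27348983] [329.36598122 256.69702437] [329.79474775 227.61886261]
[0.45218567 0.0043368  0.13105755] [([0.448, 0.0013, 0.0589], 0.62)]
```

View pics/w1.png

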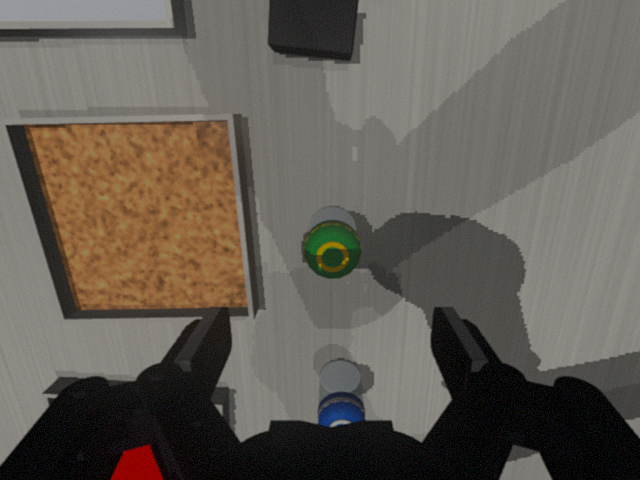

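The green ring is at (332,257), against a predicted (329,257), so it sits centred between the fingers. Descending and gripping.

```bash
python3 -m jog '[[[0,0,20,0,0,0],[0,0,50,0,0,0],[0,0,80,0,0,0],[0,0,100,0,0,0],[0,0,112,0,0,0],[0,0,118,0,0,0],[0,0,118,0,0,0]]]' 1 30
python3 -m jog '[[[0,0,0,0,0,0],[0,0,0,0,0,0],[0,0,0,0,0,0],[0,0,0,0,0,0],[0,0,0,0,0,0],[0,0,0,0,0,0],[0,0,0,0,0,0],[0,0,0,0,0,0]]]' -1 30
```

```text
t: 2.9
tool_pos: [0.4517, 0.0041, 0.0117]
tcp_rot: [2.221, -2.221, -0.0]
force: [0.8, -0.5, 0.0]
grip_width: 1.003
grasp_force: 0.0
t: 3.7
tool_pos: [0.4514, 0.0042, 0.0131]
tcp_rot: [-2.221, 2.22, -0.001]
force: [-0.8, 0.4, 5.9]
grip_width: 0.437
grasp_force: 29.9
```

```bash
python3 -m jog '[[[0,0,-8,0,0,0],[0,0,-25,0,0,0],[0,0,-50,0,0,0],[0,0,-75,0,0,0],[0,0,-92,0,0,0],[0,0,-100,0,0,0]]]'
python3 -m jog '[[[16,-11,0,0,0,0],[48,-34,0,0,0,0],[85,-60,0,0,0,0],[122,-86,0,0,0,0],[159,-113,0,0,0,0],[196,-139,0,0,0,0],[230,-163,0,0,0,0],[248,-176,0,0,0,0]]]'
python3 -m jog '[[[5,-3,0,0,0,0],[5,-3,0,0,0,0],[5,-3,0,0,0,0]]]'
python3 - <<'E'
from h import *
cap('side','d2.png');c=cap('scene');cv2.imwrite('pics/s2.png',cv2.resize(c['color'][120:360,140:460],(800,600)))
E
```

```text
t: 4.3
tool_pos: [0.4516, 0.0043, 0.1142]
tcp_rot: [-2.219, 2.219, -0.002]
force: [-0.0, -0.0, -0.5]
grip_width: 0.435
grasp_force: 30.3
t: 5.1
tool_pos: [0.6277, -0.2467, 0.1107]
tcp_rot: [2.218, -2.223, -0.002]
force: [0.1, 0.9, -1.3]
grip_width: 0.436
grasp_force: 30.3
t: 5.4
tool_pos: [0.629, -0.248, 0.1117]
tcp_rot: [2.221, -2.221, -0.003]
force: [1.2, 0.7, -1.3]
grip_width: 0.435
grasp_force: 30.3
```

View pics/d2.png

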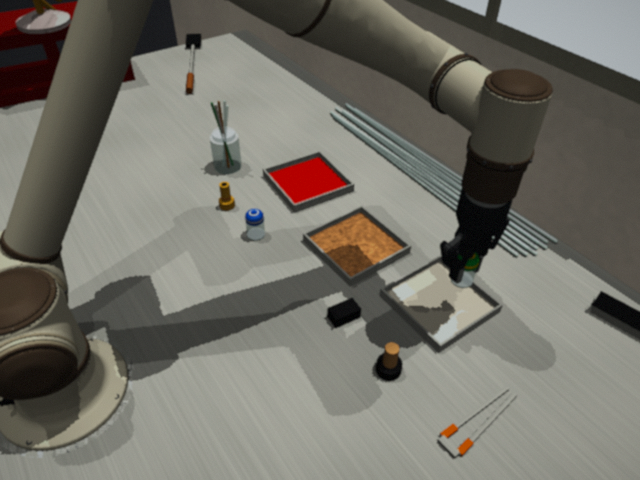

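The glass is held upright over the white pan, at about (467,272). Lowering gently.

```bash
python3 -m jog '[[[0,0,15,0,0,0],[0,0,40,0,0,0],[0,0,62,0,0,0],[0,0,76,0,0,0],[0,0,84,0,0,0],[0,0,88,0,0,0],[0,0,88,0,0,0],[0,0,88,0,0,0]]]'
python3 -m jog '[[[0,0,1,0,0,0],[0,0,2,0,0,0],[0,0,3,0,0,0],[0,0,3,0,0,0],[0,0,3,0,0,0]]]'
```

```text
t: 6.3
tool_pos: [0.6307, -0.2491, 0.0253]
tcp_rot: [-2.221, 2.22, -0.003]
force: [0.2, 0.0, -1.0]
grip_width: 0.436
grasp_force: 30.3
t: 6.8
tool_pos: [0.63, -0.249, 0.0213]
tcp_rot: [2.221, -2.221, 0.0]
force: [-0.3, -0.1, -0.5]
grip_width: 0.439
grasp_force: 30.3
```

```bash
python3 -m jog '[[[0,0,0.5,0,0,0],[0,0,1,0,0,0],[0,0,1,0,0,0],[0,0,1,0,0,0]]]'
python3 -m jog '[[[0,0,0.5,0,0,0],[0,0,0.5,0,0,0],[0,0,0.5,0,0,0]]]'
```

```text
t: 7.2
tool_pos: [0.63, -0.249, 0.0203]
tcp_rot: [2.221, -2.221, -0.0]
force: [-0.4, -0.5, -0.8]
grip_width: 0.438
grasp_force: 30.3
t: 7.5
tool_pos: [0.63, -0.249, 0.0202]
tcp_rot: [-2.222, 2.221, -0.0]
force: [-0.3, -0.4, 0.6]
grip_width: 0.438
grasp_force: 30.4
```

```bash
python3 -m jog '[[[0,0,0.5,0,0,0],[0,0,1,0,0,0],[0,0,1,0,0,0],[0,0,1,0,0,0]]]'

```

```text
t: 7.9
tool_pos: [0.63, -0.249, 0.0202]
tcp_rot: [2.222, -2.221, 0.001]
force: [-2.6, 1.7, 5.7]
grip_width: 0.435
grasp_force: 30.8
```

Contact at 5.7 N. Releasing and retreating.

```bash
python3 -m jog '[[[0,0,0,0,0,0],[0,0,0,0,0,0],[0,0,0,0,0,0],[0,0,0,0,0,0],[0,0,0,0,0,0],[0,0,0,0,0,0]]]' 0.6
python3 -m jog '[[[0,0,-5,0,0,0],[0,0,-20,0,0,0],[0,0,-50,0,0,0],[0,0,-80,0,0,0],[0,0,-105,0,0,0],[0,0,-110,0,0,0]]]' 1
python3 -m jog '[[[-15,7,0,0,0,0],[-45,21,0,0,0,0],[-85,40,0,0,0,0],[-125,58,0,0,0,0],[-165,77,0,0,0,0],[-205,95,0,0,0,0],[-245,114,0,0,0,0],[-285,132,0,0,0,0]]]'
python3 -m jog '[[[-40,19,0,0,0,0],[-75,35,0,0,0,0],[-100,47,0,0,0,0],[-113,53,0,0,0,0],[-113,53,0,0,0,0],[-113,53,0,0,0,0]]]'
python3 - <<'E'
from h import *
c=cap('wrist','w2.png');print(proj(c,[.445,.149,.064]))
d=cap('side');cv2.imwrite('pics/d3.png',cv2.resize(d['color'][180:430,180:513],(800,600)))
for n,t in[('wrist','glass_blue_c'),('side','glass_green_c')]:print([(d['location'],d['score']) for d in spotter.recognise(n,t)])
E
```

```text
t: 8.5
tool_pos: [0.63, -0.249, 0.0187]
tcp_rot: [2.221, -2.221, -0.0]
force: [0.4, 0.5, -0.2]
grip_width: 0.8
grasp_force: 0.0
t: 9.1
tool_pos: [0.6324, -0.2497, 0.1346]
tcp_rot: [-2.219, 2.217, -0.013]
force: [-0.4, 0.0, 0.7]
grip_width: 1.001
grasp_force: 0.0
t: 9.9
tool_pos: [0.4968, 0.0373, 0.1291]
tcp_rot: [-2.221, 2.222, -0.0]
force: [1.2, 1.7, 0.5]
grip_width: 1.001
grasp_force: 0.0
t: 10.5
tool_pos: [0.4448, 0.149, 0.129]
tcp_rot: [-2.222, 2.221, 0.0]
force: [0.2, -0.4, 0.4]
grip_width: 0.998
grasp_force: 0.0
[328.72610331 257.96220453]
[([0.4494, 0.1388, 0.0608], 0.85)]
[([0.6158, -0.2544, 0.0493], 0.61), ([0.5033, 0.3998, 0.099], 0.54)]
```

View pics/w2.png

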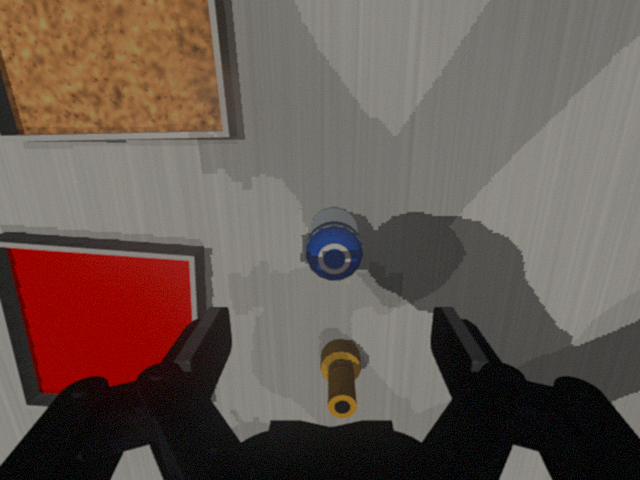

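View pics/d3.png

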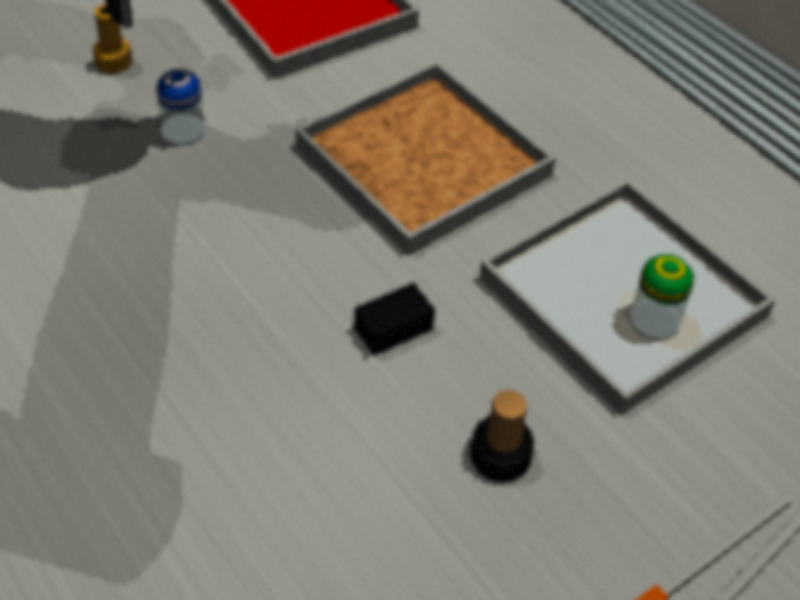

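Green stands well inside the white pan (crop 663,295). The blue ring at (333,258) is centred between the fingers.

```bash
python3 -m jog '[[[0,0,20,0,0,0],[0,0,50,0,0,0],[0,0,80,0,0,0],[0,0,100,0,0,0],[0,0,111,0,0,0],[0,0,117,0,0,0],[0,0,117,0,0,0]]]' 1 30
python3 -m jog '[[[0,0,0,0,0,0],[0,0,0,0,0,0],[0,0,0,0,0,0],[0,0,0,0,0,0],[0,0,0,0,0,0],[0,0,0,0,0,0],[0,0,0,0,0,0],[0,0,0,0,0,0]]]' -1 30
python3 -m jog '[[[0,0,-8,0,0,0],[0,0,-25,0,0,0],[0,0,-50,0,0,0],[0,0,-75,0,0,0],[0,0,-92,0,0,0],[0,0,-100,0,0,0]]]'
```

```text
t: 11.4
tool_pos: [0.4451, 0.1488, 0.0116]
tcp_rot: [2.221, -2.221, -0.0]
force: [0.2, -0.4, -0.1]
grip_width: 0.997
grasp_force: 0.0
t: 12.2
tool_pos: [0.4452, 0.1492, 0.0126]
tcp_rot: [-2.221, 2.22, -0.0]
force: [-1.3, -0.4, 6.5]
grip_width: 0.435
grasp_force: 29.8
t: 12.8
tool_pos: [0.4456, 0.1495, 0.1137]
tcp_rot: [-2.219, 2.219, -0.001]
force: [-0.7, -0.2, -0.9]
grip_width: 0.437
grasp_force: 30.3
```

```bash
python3 -m jog '[[[14,-8,0,0,0,0],[42,-24,0,0,0,0],[77,-44,0,0,0,0],[112,-64,0,0,0,0],[147,-84,0,0,0,0],[182,-105,0,0,0,0],[217,-125,0,0,0,0],[252,-145,0,0,0,0]]]'
python3 -m jog '[[[32,-18,0,0,0,0],[56,-32,0,0,0,0],[68,-39,0,0,0,0],[70,-40,0,0,0,0],[70,-40,0,0,0,0],[70,-40,0,0,0,0]]]'
python3 -m jog '[[[0,0,15,0,0,0],[0,0,40,0,0,0],[0,0,62,0,0,0],[0,0,76,0,0,0],[0,0,84,0,0,0],[0,0,88,0,0,0],[0,0,88,0,0,0],[0,0,88,0,0,0]]]'
python3 -m jog '[[[0,0,1,0,0,0],[0,0,2,0,0,0],[0,0,3,0,0,0],[0,0,3,0,0,0],[0,0,3,0,0,0]]]'
```

```text
t: 13.6
tool_pos: [0.59, -0.1045, 0.1109]
tcp_rot: [2.22, -2.221, -0.002]
force: [1.3, 1.3, -0.8]
grip_width: 0.438
grasp_force: 30.3
t: 14.2
tool_pos: [0.6293, -0.1718, 0.1117]
tcp_rot: [2.222, -2.22, -0.001]
force: [-0.3, 0.0, -0.6]
grip_width: 0.44
grasp_force: 30.3
t: 15.0
tool_pos: [0.6307, -0.173, 0.0248]
tcp_rot: [-2.221, 2.22, -0.002]
force: [0.1, 0.9, -0.8]
grip_width: 0.437
grasp_force: 30.3
t: 15.5
tool_pos: [0.63, -0.173, 0.0208]
tcp_rot: [-2.221, 2.221, -0.0]
force: [0.6, -0.5, -1.1]
grip_width: 0.438
grasp_force: 30.3
```

```bash
python3 -m jog '[[[0,0,0.5,0,0,0],[0,0,1,0,0,0],[0,0,1,0,0,0],[0,0,1,0,0,0]]]'
python3 -m jog '[[[0,0,0.5,0,0,0],[0,0,1,0,0,0],[0,0,1,0,0,0],[0,0,1,0,0,0]]]'
```

```text
t: 15.9
tool_pos: [0.6299, -0.173, 0.0198]
tcp_rot: [2.221, -2.221, -0.0]
force: [-0.6, 0.4, -1.1]
grip_width: 0.436
grasp_force: 30.3
t: 16.3
tool_pos: [0.63, -0.173, 0.0197]
tcp_rot: [-2.222, 2.221, -0.001]
force: [-2.2, 1.5, 6.0]
grip_width: 0.437
grasp_force: 30.6
```

Contact. Releasing, rising and moving over the block.

```bash
python3 -m jog '[[[0,0,0,0,0,0],[0,0,0,0,0,0],[0,0,0,0,0,0],[0,0,0,0,0,0],[0,0,0,0,0,0],[0,0,0,0,0,0]]]' 0.6
python3 -m jog '[[[0,0,-5,0,0,0],[0,0,-20,0,0,0],[0,0,-50,0,0,0],[0,0,-80,0,0,0],[0,0,-105,0,0,0],[0,0,-110,0,0,0],[0,0,-110,0,0,0]]]' 1
python3 -m jog '[[[-3,15,0,0,0,0],[-9,45,0,0,0,0],[-17,85,0,0,0,0],[-25,125,0,0,0,0],[-31,155,0,0,0,0],[-34,170,0,0,0,0],[-34,170,0,0,0,0],[-34,170,0,0,0,0]]]'
python3 - <<'E'
from h import *
c=cap('wrist','w3.png');d=cap('side');cv2.imwrite('pics/d4.png',cv2.resize(d['color'][180:430,180:513],(800,600)))
g=cv2.cvtColor(c['color'],6);m=(g<60).astype(np.uint8);m[300:]=0
print([(proj(c,[.46+i*.027,-.139+j*.016,.026])).round().tolist() for i,j in((-1,-1),(1,-1),(1,1),(-1,1))])
for n,t in[('wrist','block_c'),('side','glass_blue_c'),('side','glass_green_c')]:print([(d['location'],d['score']) for d in spotter.recognise(n,t)])
E
```

```text
t: 16.9
tool_pos: [0.63, -0.173, 0.0187]
tcp_rot: [2.221, -2.221, -0.0]
force: [-0.5, 0.8, 0.4]
grip_width: 0.804
grasp_force: 0.0
t: 17.6
tool_pos: [0.6307, -0.1729, 0.131]
tcp_rot: [-2.22, 2.22, -0.004]
force: [-0.4, 0.6, 0.2]
grip_width: 1.005
grasp_force: 0.0
t: 18.4
tool_pos: [0.4601, -0.139, 0.1285]
tcp_rot: [2.222, -2.221, -0.0]
force: [0.4, -0.2, 0.2]
grip_width: 1.002
grasp_force: 0.0
[[367.0, 218.0], [292.0, 218.0], [293.0, 259.0], [365.0, 259.0]]
[([0.4643, -0.1407, 0.0268], 0.89)]
[([0.6176, -0.1805, 0.0477], 0.96), ([0.612, -0.2169, 0.006], 0.28)]
[]
```

View pics/w3.png

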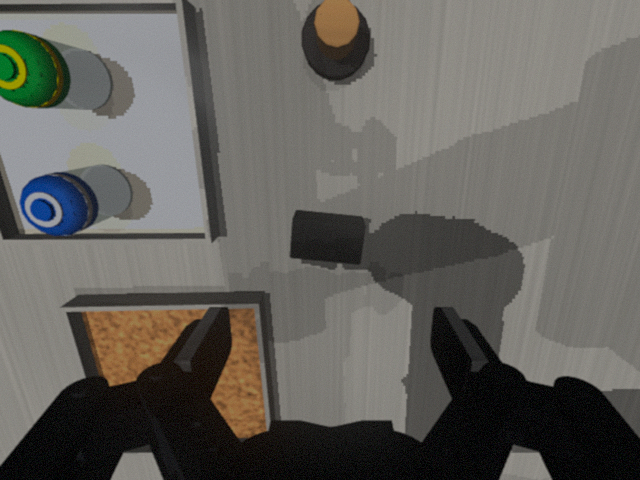

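View pics/d4.png

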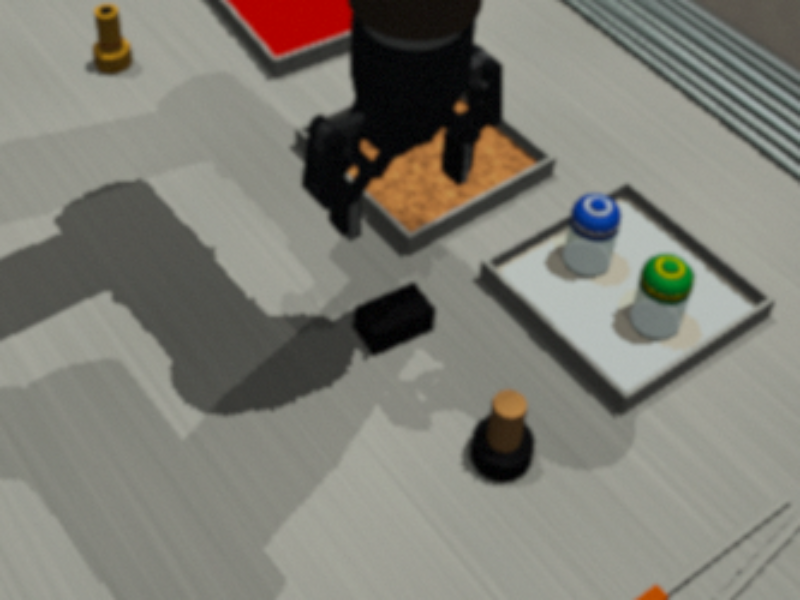

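Both glasses stand upright and well apart in the white pan. The block is centred at (331,237), its top edge sloping about 7°, so the yaw is about -6.5°. I'll turn +6° about the tool's z and descend.

```bash
python3 -m jog '[[[0,0,20,0,0,3],[0,0,50,0,0,6],[0,0,80,0,0,6],[0,0,105,0,0,6],[0,0,120,0,0,6],[0,0,127,0,0,6],[0,0,127,0,0,6],[0,0,127,0,0,6]]]' 1 50
python3 -m jog '[[[0,0,0,0,0,0],[0,0,0,0,0,0],[0,0,0,0,0,0],[0,0,0,0,0,0],[0,0,0,0,0,0],[0,0,0,0,0,0],[0,0,0,0,0,0],[0,0,0,0,0,0]]]' -1 50
python3 -m jog '[[[0,0,-8,0,0,0],[0,0,-25,0,0,0],[0,0,-50,0,0,0],[0,0,-75,0,0,0],[0,0,-85,0,0,0],[0,0,-85,0,0,0]]]'
```

```text
t: 19.45
tool_pos: [0.4607, -0.139, 0.0023]
tcp_rot: [-2.102, 2.334, -0.001]
force: [-0.1, 0.7, 0.7]
grip_width: 1.0
grasp_force: 0.0
t: 20.25
tool_pos: [0.4608, -0.139, 0.0029]
tcp_rot: [-2.102, 2.333, -0.003]
force: [-0.7, 0.6, 6.5]
grip_width: 0.621
grasp_force: 53.1
t: 20.85
tool_pos: [0.4608, -0.1389, 0.0883]
tcp_rot: [-2.1, 2.333, -0.004]
force: [0.3, 0.3, -2.4]
grip_width: 0.625
grasp_force: 52.7
```

Gripped at a width of 53 mm, as expected. Carrying it to the cork pan at (.596, -.041) and turning back 6°.

```bash
python3 -m jog '[[[-11,-12,0,0,0,0],[-33,-37,0,0,0,-2],[-60,-67,0,0,0,-4],[-87,-97,0,0,0,-6],[-106,-118,0,0,0,-6],[-112,-124,0,0,0,-6],[-112,-124,0,0,0,-6],[-112,-124,0,0,0,-6]]]'
python3 -m jog '[[[0,0,15,0,0,0],[0,0,40,0,0,0],[0,0,60,0,0,0],[0,0,70,0,0,0],[0,0,74,0,0,0],[0,0,74,0,0,0],[0,0,75,0,0,0],[0,0,76,0,0,0]]]'
python3 -m jog '[[[0,0,0.5,0,0,0],[0,0,1,0,0,0],[0,0,1.5,0,0,0],[0,0,1.5,0,0,0],[0,0,1.5,0,0,0]]]'
```

```text
t: 21.65
tool_pos: [0.5937, -0.0408, 0.0855]
tcp_rot: [2.219, -2.22, -0.003]
force: [0.2, -0.6, -1.5]
grip_width: 0.622
grasp_force: 52.7
t: 22.45
tool_pos: [0.5957, -0.0405, 0.0118]
tcp_rot: [-2.22, 2.22, -0.002]
force: [-0.5, -0.1, -0.9]
grip_width: 0.62
grasp_force: 52.7
t: 22.95
tool_pos: [0.5952, -0.0405, 0.01]
tcp_rot: [-2.221, 2.221, -0.001]
force: [-2.6, 0.8, 5.8]
grip_width: 0.622
grasp_force: 53.4
```

```bash
python3 -m jog '[[[0,0,0,0,0,0],[0,0,0,0,0,0],[0,0,0,0,0,0],[0,0,0,0,0,0],[0,0,0,0,0,0],[0,0,0,0,0,0]]]' 0.9
python3 -m jog '[[[0,0,-5,0,0,0],[0,0,-20,0,0,0],[0,0,-50,0,0,0],[0,0,-80,0,0,0],[0,0,-110,0,0,0],[0,0,-120,0,0,0],[0,0,-120,0,0,0]]]' 1
python3 -m jog '[[[15,9,0,0,0,0],[45,27,0,0,0,0],[85,51,0,0,0,0],[125,75,0,0,0,0],[165,99,0,0,0,0],[200,120,0,0,0,0],[222,133,0,0,0,0],[228,137,0,0,0,0]]]'
python3 - <<'E'
from h import *
c=cap('wrist','w4.png');print(robot.state()['tool_pos'],proj(c,[.458,-.268,.064]))
print([(d['location'],d['score']) for d in spotter.recognise('wrist','stamp_c')])
E
```

```text
t: 23.55
tool_pos: [0.595, -0.0406, 0.0092]
tcp_rot: [2.221, -2.221, -0.0]
force: [0.6, 0.0, -0.3]
grip_width: 0.95
grasp_force: 0.0
t: 24.25
tool_pos: [0.596, -0.0404, 0.1313]
tcp_rot: [-2.219, 2.219, -0.004]
force: [0.4, 0.6, -1.5]
grip_width: 1.0
grasp_force: 0.0
t: 25.05
tool_pos: [0.4546, -0.2704, 0.1274]
tcp_rot: [2.215, -2.225, -0.006]
force: [-0.3, 1.2, -0.2]
grip_width: 0.999
grasp_force: 0.0
[ 0.45507242 -0.27010492  0.1276497 ] [323.22957017 262.27808847]
[([0.4521, -0.278, 0.0226], 0.76)]
```

View pics/w4.png

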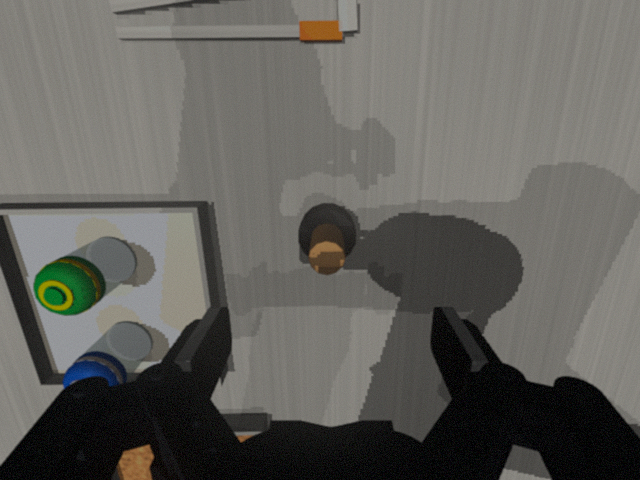

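The handle top is at (327,255), against a predicted (323,262), so I'll shift about +4 mm in tool x and +2 mm in tool y. I'll grip the handle above the disc.

```bash
python3 -m jog '[[[4,2,10,0,0,0],[4,2,35,0,0,0],[4,2,65,0,0,0],[4,2,85,0,0,0],[4,2,97,0,0,0],[4,2,102,0,0,0],[4,2,102,0,0,0]]]' 1 60
python3 -m jog '[[[0,0,0,0,0,0],[0,0,0,0,0,0],[0,0,0,0,0,0],[0,0,0,0,0,0],[0,0,0,0,0,0],[0,0,0,0,0,0],[0,0,0,0,0,0],[0,0,0,0,0,0]]]' -1 60
```

```text
t: 25.85
tool_pos: [0.4562, -0.2721, 0.0268]
tcp_rot: [2.222, -2.22, -0.001]
force: [0.3, -1.3, 0.4]
grip_width: 0.997
grasp_force: 0.0
t: 26.65
tool_pos: [0.4564, -0.2727, 0.0279]
tcp_rot: [-2.222, 2.221, -0.001]
force: [-0.6, 0.9, 5.2]
grip_width: 0.261
grasp_force: 58.6
```

```bash
python3 -m jog '[[[0,0,-8,0,0,0],[0,0,-25,0,0,0],[0,0,-50,0,0,0],[0,0,-75,0,0,0],[0,0,-90,0,0,0],[0,0,-90,0,0,0]]]'
python3 -m jog '[[[-15,-7,0,0,0,0],[-43,-19,0,0,0,0],[-79,-36,0,0,0,0],[-115,-52,0,0,0,0],[-151,-69,0,0,0,0],[-187,-85,0,0,0,0],[-223,-101,0,0,0,0],[-256,-116,0,0,0,0]]]'
python3 -m jog '[[[-28,-13,0,0,0,0],[-46,-21,0,0,0,0],[-52,-24,0,0,0,0],[-52,-24,0,0,0,0],[-52,-24,0,0,0,0]]]'
python3 -m jog '[[[0,0,15,0,0,0],[0,0,40,0,0,0],[0,0,62,0,0,0],[0,0,74,0,0,0],[0,0,78,0,0,0],[0,0,79,0,0,0],[0,0,80,0,0,0],[0,0,80,0,0,0]]]'
python3 -m jog '[[[0,0,0.5,0,0,0],[0,0,1,0,0,0],[0,0,1.5,0,0,0],[0,0,2,0,0,0],[0,0,2,0,0,0],[0,0,2,0,0,0]]]'
```

```text
t: 27.25
tool_pos: [0.4573, -0.273, 0.1195]
tcp_rot: [-2.22, 2.22, -0.007]
force: [-0.1, -0.5, -0.7]
grip_width: 0.262
grasp_force: 58.8
t: 28.05
tool_pos: [0.5715, -0.0149, 0.1157]
tcp_rot: [2.22, -2.22, -0.003]
force: [0.3, -0.3, -1.3]
grip_width: 0.269
grasp_force: 58.8
t: 28.55
tool_pos: [0.5952, 0.0344, 0.1168]
tcp_rot: [2.219, -2.222, -0.001]
force: [0.8, -0.5, -0.5]
grip_width: 0.266
grasp_force: 58.8
t: 29.35
tool_pos: [0.5966, 0.0356, 0.0382]
tcp_rot: [-2.22, 2.22, -0.001]
force: [0.1, 0.7, -1.0]
grip_width: 0.262
grasp_force: 58.8
t: 29.95
tool_pos: [0.596, 0.0354, 0.0353]
tcp_rot: [2.221, -2.221, -0.0]
force: [-0.3, -0.1, -1.4]
grip_width: 0.263
grasp_force: 58.8
```

```bash
python3 -m jog '[[[0,0,0.5,0,0,0],[0,0,1,0,0,0],[0,0,1,0,0,0],[0,0,1,0,0,0]]]'
python3 -m jog '[[[0,0,0.5,0,0,0],[0,0,0.5,0,0,0],[0,0,0.5,0,0,0],[0,0,0.5,0,0,0]]]'
```

```text
t: 30.35
tool_pos: [0.5961, 0.0355, 0.0349]
tcp_rot: [-2.221, 2.221, -0.0]
force: [-1.5, -1.1, 5.1]
grip_width: 0.267
grasp_force: 59.5
t: 30.75
tool_pos: [0.5962, 0.0355, 0.0349]
tcp_rot: [-2.222, 2.221, -0.001]
force: [-3.0, 0.5, 7.3]
grip_width: 0.268
grasp_force: 60.0
```

```bash
python3 -m jog '[[[0,0,0,0,0,0],[0,0,0,0,0,0],[0,0,0,0,0,0],[0,0,0,0,0,0],[0,0,0,0,0,0],[0,0,0,0,0,0]]]' 0.5
python3 -m jog '[[[0,0,-5,0,0,0],[0,0,-20,0,0,0],[0,0,-50,0,0,0],[0,0,-80,0,0,0],[0,0,-96,0,0,0],[0,0,-96,0,0,0],[0,0,-96,0,0,0]]]' 1
python3 -m jog '[[[-15,10,0,0,0,0],[-45,31,0,0,0,0],[-82,56,0,0,0,0],[-119,82,0,0,0,0],[-156,107,0,0,0,0],[-193,133,0,0,0,0],[-220,152,0,0,0,0],[-232,160,0,0,0,0]]]'
python3 -m jog '[[[0,0,0,0,0,0],[0,0,0,0,0,0]]]'
python3 - <<'E'
from h import *
c=cap('wrist','w5.png');print(robot.state()['tool_pos'],proj(c,[.436,.267,.062]))
print([(d['location'],d['score']) for d in spotter.recognise('wrist','nozzle_c')])
E
```

```text
t: 31.35
tool_pos: [0.596, 0.0354, 0.0337]
tcp_rot: [2.221, -2.221, -0.0]
force: [0.7, 0.5, 0.3]
grip_width: 0.751
grasp_force: 0.0
t: 32.05
tool_pos: [0.5957, 0.0355, 0.1299]
tcp_rot: [-2.221, 2.221, 0.0]
force: [0.2, -0.1, -0.3]
grip_width: 1.003
grasp_force: 0.0
t: 32.85
tool_pos: [0.4339, 0.2688, 0.1286]
tcp_rot: [2.223, -2.216, -0.0]
force: [-0.3, 0.5, -0.1]
grip_width: 1.0
grasp_force: 0.0
t: 33.05
tool_pos: [0.4359, 0.2669, 0.1291]
tcp_rot: [2.22, -2.22, 0.0]
force: [1.2, 0.1, 0.3]
grip_width: 0.997
grasp_force: 0.0
[0.43617917 0.26655836 0.12920315] [328.69183893 257.10934731]
[([0.4405, 0.2663, 0.0422], 0.58)]
```

View pics/w5.png

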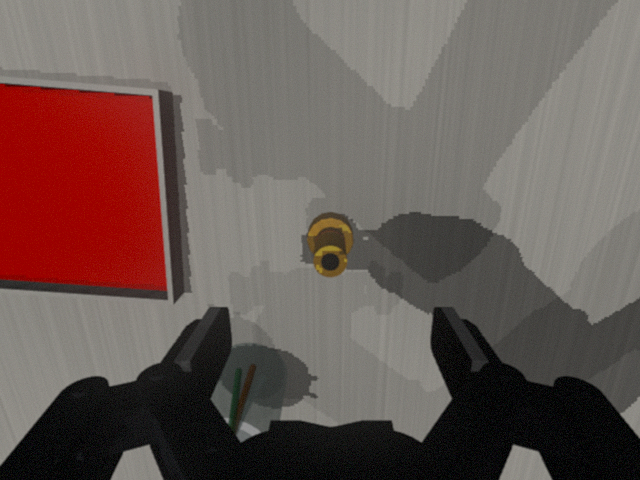

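The nozzle top is at (330,261), about 2 mm in +y off the prediction. The jar at (255,410) is clear of the descent. Gripping the barrel.

```bash
python3 -m jog '[[[-2,0,10,0,0,0],[-2,0,35,0,0,0],[-2,0,65,0,0,0],[-2,0,87,0,0,0],[-2,0,99,0,0,0],[-2,0,104,0,0,0],[-2,0,104,0,0,0]]]' 1 60
python3 -m jog '[[[0,0,0,0,0,0],[0,0,0,0,0,0],[0,0,0,0,0,0],[0,0,0,0,0,0],[0,0,0,0,0,0],[0,0,0,0,0,0],[0,0,0,0,0,0],[0,0,0,0,0,0]]]' -1 60
python3 -m jog '[[[0,0,-8,0,0,0],[0,0,-25,0,0,0],[0,0,-50,0,0,0],[0,0,-75,0,0,0],[0,0,-80,0,0,0],[0,0,-80,0,0,0]]]'
```

```text
t: 33.85
tool_pos: [0.4362, 0.2691, 0.0254]
tcp_rot: [2.22, -2.221, 0.0]
force: [-0.7, -0.4, -0.9]
grip_width: 0.998
grasp_force: 0.0
t: 34.65
tool_pos: [0.4363, 0.2698, 0.0264]
tcp_rot: [-2.221, 2.22, -0.0]
force: [-0.4, -0.4, 5.6]
grip_width: 0.243
grasp_force: 58.5
t: 35.25
tool_pos: [0.4359, 0.2696, 0.1062]
tcp_rot: [-2.22, 2.221, 0.001]
force: [-1.0, 0.1, -1.4]
grip_width: 0.242
grasp_force: 58.8
```

```bash
python3 -m jog '[[[10,-10,0,0,0,0],[28,-32,0,0,0,0],[36,-68,0,0,0,0],[37,-106,0,0,0,0],[37,-144,0,0,0,0],[37,-178,0,0,0,0],[37,-198,0,0,0,0],[37,-201,0,0,0,0]]]'
python3 -m jog '[[[0,0,5,0,0,0],[0,0,25,0,0,0],[0,0,50,0,0,0],[0,0,64,0,0,0],[0,0,70,0,0,0],[0,0,71,0,0,0],[0,0,72,0,0,0],[0,0,72,0,0,0]]]'
python3 -m jog '[[[0,0,0.5,0,0,0],[0,0,1,0,0,0],[0,0,1.5,0,0,0],[0,0,1.5,0,0,0],[0,0,1.5,0,0,0]]]'
```

```text
t: 36.05
tool_pos: [0.6386, 0.2308, 0.1025]
tcp_rot: [2.216, -2.222, -0.001]
force: [-0.2, 0.3, -2.0]
grip_width: 0.241
grasp_force: 59.0
t: 36.85
tool_pos: [0.6375, 0.2328, 0.0346]
tcp_rot: [-2.22, 2.22, -0.001]
force: [0.7, 0.1, -1.6]
grip_width: 0.244
grasp_force: 59.1
t: 37.35
tool_pos: [0.6374, 0.2326, 0.0335]
tcp_rot: [-2.221, 2.22, -0.001]
force: [-1.2, 0.1, 5.2]
grip_width: 0.241
grasp_force: 59.7
```

Contact. Releasing, rising and checking the final state.

```bash
python3 -m jog '[[[0,0,0,0,0,0],[0,0,0,0,0,0],[0,0,0,0,0,0],[0,0,0,0,0,0],[0,0,0,0,0,0],[0,0,0,0,0,0]]]' 0.5
python3 -m jog '[[[0,0,-5,0,0,0],[0,0,-20,0,0,0],[0,0,-50,0,0,0],[0,0,-90,0,0,0],[0,0,-130,0,0,0],[0,0,-170,0,0,0],[0,0,-200,0,0,0],[0,0,-200,0,0,0]]]' 1
python3 -m jog '[[[0,0,0,0,0,0],[0,0,0,0,0,0],[0,0,0,0,0,0]]]'
python3 - <<'E'
from h import *
d=cap('side')['color'];s=cap('scene')['color']
cv2.imwrite('pics/f.png',np.hstack([cv2.resize(d[120:430,190:510],(400,388)),cv2.resize(s[150:390,180:500],(400,388))]))
E
```

```text
t: 37.95
tool_pos: [0.637, 0.2324, 0.0322]
tcp_rot: [2.221, -2.221, -0.0]
force: [0.4, 0.2, 0.6]
grip_width: 0.748
grasp_force: 0.0
t: 38.75
tool_pos: [0.6395, 0.2333, 0.2407]
tcp_rot: [-2.213, 2.212, -0.008]
force: [-0.0, -0.3, 0.4]
grip_width: 1.002
grasp_force: 0.0
t: 39.05
tool_pos: [0.6364, 0.2322, 0.231]
tcp_rot: [2.22, -2.22, -0.001]
force: [0.5, 0.4, 0.8]
grip_width: 1.003
grasp_force: 0.0
```

View pics/f.png

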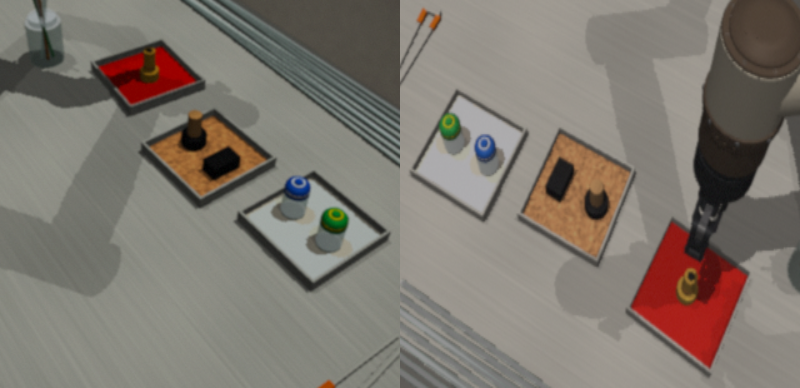

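Everything is inside its pan. In the side crop the glasses stand apart at (295,197) and (333,227), and the jar and tweezers are untouched.

```bash
python3 -c "
from rig import robot
print(robot.sign_off())"
```

```text
the job is handed in; nothing more can be done
None
```

The job is handed in: both glass tubes went first and stand upright and apart in the white-lined pan, the block and stamp are in the cork-lined pan, the nozzle is in the red-lined pan (stamp and nozzle standing upright), the jar and tweezers are untouched, and it took about 39 s.

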